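Tip the rinse pail over to drip dry

TASK

Take the open rinse pail by its bail and stand it upright on the raised shelf of the drip stand, close behind the round bar. Then, by the bail, tip it over the bar towards the tray and let go, so that it stays leaning over the bar with its rim down in the tray to drip dry. Leave the lidded pail where it stands.

Things in the scene. Friction and masses are not known exactly. Their poses are not given: they have to be found in the camera images.
- pail: open, empty steel pail with a bail (hoop handle), 0.36 kg: 95 mm high, 76 mm across the bottom, 96 mm across the rim, wall 3 mm. Origin: centre of its underside; z up its axis. Bail pivots: 88 mm above the origin at y = +-54 mm; the bail swings about y, up to 2.5 rad either way. They are a little stiff: the bail, nearly upright at first, stays about as put; the pail hangs upright within 6 degrees
- bail_grip (a point): centre of the pale wooden grip at the top of the pail's bail: a cylinder 16 mm thick and 60 mm long, lying along the pail's y axis, 90 mm from the bail's pivots. x, y, z axes as the bail's: z points from the pivots to the grip
- drip_stand: fixed drip stand. Origin: on the table under the middle of the round bar; z up; x level, from the shelf across the bar to the tray. Shelf: x -140 to -5 mm, y -90 to 90 mm, top at z = 24 mm. Bar: 10 mm thick, along y at x = 0, its top at z = 38 mm (14 mm above the shelf). Black tray: x 0 to 90 mm, y -86 to 86 mm, floor at z = 5 mm, border top at z = 16 mm
- lidded_pail: a bystander: pail of the same size with a flat lid (black knob) on it and a bail fixed folded down towards its -x side, reaching 100 mm from its axis; 118 mm high in all, 0.8 kg. Origin: centre of its underside. It stands beside the open pail; not to be disturbed

How it is judged:
On the way:
1. the open pail stands upright on the shelf behind the bar (x of pail in the frame of drip_stand between -0.12 and -0.025 m and y of pail in the frame of drip_stand between -0.06 and 0.06 m and z of pail in the frame of drip_stand between 0.014 and 0.034 m and contact force between pail and drip_stand above 0.3 N and angle between pail's own z axis and vertical below 0.2 rad), for 0.2 s.
At the end, for the whole second after the job is handed in: The open pail rests, released and still, over the bar, mouth down towards the tray: axis 95 to 143 degrees from upright, centre of its bottom over 55 mm high, 30 mm behind to 60 mm before the bar, within 80 mm of the stand's middle sideways. The lidded pail is within 30 mm of its start (angle between pail's own z axis and vertical between 1.66 and 2.5 rad and x of pail in the frame of drip_stand between -0.03 and 0.06 m and y of pail in the frame of drip_stand between -0.08 and 0.08 m and z of pail in the frame of drip_stand above 0.055 m and linear speed of pail below 0.03 m/s and contact force between pail and drip_stand above 0.5 N and distance of lidded_pail from where it was at the start of the episode below 0.03 m); the robot touches nothing.
It fails at once if the lidded pail is shifted by more than 30 mm or tipped (distance of lidded_pail from where it was at the start of the episode above 0.03 m or angle between lidded_pail's own z axis and vertical above 0.3 rad).
It also fails if it takes over 54 s, if anything falls off the work surface, if the arm or the gripper's body presses on something with over 40 N, if the wrist force passes 120 N, or if a joint passes its speed limit or range.

ROBOT

A 6-joint arm with a two-finger parallel gripper is mounted at the origin on the work surface. World frame = base frame: x ahead of the robot, y to its left, z up, the work surface at z = 0. Lengths are in m, angles in rad, forces in N, time in s.
With the tool pointing down it reaches from about 0.425 to 0.95 m from the base axis. Payload 3.5 kg.
Tool frame: the origin (TCP) lies midway between the tips of the shut fingers; the grasp point (between the pads) lies 19 mm behind it; z points along the fingers, y is the direction in which the jaws open and shut (so a half turn about z gives the same grasp; the last joint's range is limited). The gripper opens to 85 mm and grips with 20 to 120 N. Pads are 22 mm wide; open, the fingers measure 114 mm over their backs; the gripper's body (76 mm by 85 mm) begins 54 mm behind the grasp point. The pads swing forward as they close: fully open they stand 13 mm farther back than shut.
Start: joints at [1.003, 0.286, 1.577, -0, 1.279, -0.15], TCP at [0.274, 0.617, 0.231] pointing down, gripper open.
Joint ranges: [-2.77, 2.77], [-0.9, 2.22], [0.21, 2.48], [-1.53, 4.67], [0.24, 2.81], [-2.84, 2.84]. Speed limits (rad/s): [2.79, 2.79, 3.14, 3.14, 3.14, 3.14].

INTERFACE

Orientations are given as a unit quaternion [x, y, z, w].
In Python, from plant import * gives the robot as it stands.
- The arm moves only by the shell command python3 -m jog 'ROWS' [FORCE]. ROWS is a JSON object of lists of equal length, an entry for each row: "travel": the shift along the world's x, y, z in mm, a list of three; "dr": the turn, a rotation vector about the world's x, y, z in degrees, a list of three; "jaw": the closure in counts, from 0 (fully open) to 255 (shut). In form: {"travel": [[x, y, z], ...], "dr": [[wx, wy, wz], ...], "jaw": [jaw, ...]}. A call has 1 to 5 rows; each row shifts and turns the commanded pose from where the row before left it; what a row does not reach is not made up. A row lasts 1/12 s, in which the tool goes at most 41.7 mm and 7.16 degrees, less where a joint would pass 70% of its speed; a pose out of reach is approached as far as the arm can. A call is refused whole if a number of a shift passes 41.7 or a number of a turn 7.16, either way. A call with a gripper value outside its range is refused whole. The fingers move at their own pace and stop on an object; FORCE is the grip in N (left out, the last holds). Time passes only in rows, so rows that do not move let the fingers close. It gives the time, the measured TCP pose, the force and the opening at its end, in the units of the state.
- get_state(): the state, without advancing time (a new reading comes with each control period).
- read_camera(name): name is "scene" or "top" or "wrist"; returns the picture (384x512x3 uint8, red, green, blue); there is no depth.
- camera_info(name): a dict with "K" (3x3 intrinsics, pixels), "R" (3x3) and "t" (3): a world point X has camera coordinates R X + t; the wrist camera has in their place "mount" (4x4, takes a point from camera to tool coordinates, whose origin is the TCP and whose axes are the flange's). Camera axes: x right, y down, z forward; pixel columns grow to the right and rows downward; lengths in m; the calibration is good to about 2 mm. A picture is of the moment at which its call begins: read the wrist's pose just before it. camera_info takes no time and is no camera call.
- sign_off(): hands the job in, once; it reports no verdict.
The state is a dict: "time": time; "qpos": joint angles; "dq": joint speeds; "joint_efforts": joint torques, N m; "eef_pos": TCP position; "tcp_rot": TCP orientation; "contact_force": force on the tool from outside, world axes, zero at the start; "wrist_torque": the same for the moment, N m; "opening": opening from 0.0 (shut) to 1.0 (fully open).
Only numpy, scipy, OpenCV 4.12 (cv2) and the standard library are available. Lean on these libraries where they do the work, as an engineer would, in place of code of your own. Each camera call takes 0.05 s, during which the arm holds its last target. There are 200 camera calls.

## Working session

There is one attempt and no reset: what is moved stays moved. The work goes in short steps, Python scripts to look and compute and a shell command to move; the robot and the scene stay as the last step left them, time stands still between calls to the robot, and variables do not carry over. Pictures are saved under pics/ and viewed, about 8 in all and at most 12, crops included, and the job is handed in when it is done.

```bash
mkdir -p pics; ls; python3 - <<'E'
from plant import *
import cv2,numpy as np
s=get_state();print(s)
for n in("scene","top"):
    im=read_camera(n);cv2.imwrite(f"pics/{n}0.png",im[:,:,::-1])
    c=camera_info(n);print(n,c)
print(camera_info("wrist"))
a=cv2.imread("pics/scene0.png");b=cv2.imread("pics/top0.png")
cv2.imwrite("pics/both0.png",cv2.resize(np.vstack([a,b]),None,fx=.78,fy=.78))
E
```

```text
pics
{'time': 0.0, 'qpos': array([ 1.00299310e+00,  2.87207137e-01,  1.57819852e+00,  3.92916563e-07,
        1.27860908e+00, -1.49983753e-01]), 'dq': array([-0.00075098, -0.00034989, -0.00260747, -0.000736  ,  0.0002965 ,
        0.0008906 ]), 'joint_efforts': array([-4.86613080e-04, -4.05989707e+01, -2.92619258e+01, -2.58078717e-04,
        5.74844235e-03, -2.04865501e-06]), 'eef_pos': array([0.27349279, 0.61637994, 0.22990788]), 'tcp_rot': array([ 2.07393367e-01,  9.78256881e-01, -1.13381900e-03, -4.25541830e-04]), 'contact_force': array([ 0.30500899, -0.57849615,  0.46857483]), 'wrist_torque': array([-0.023424  , -0.00612334, -0.02266318]), 'opening': 1.0011496837810716}
scene {'K': array([[464.20651292,   0.        , 256.2268285 ],
       [  0.        , 464.20651292, 191.80118697],
       [  0.        ,   0.        ,   1.        ]]), 'R': array([[ 0.03743875,  0.9992732 , -0.00716961],
       [ 0.61919952, -0.02882903, -0.7847043 ],
       [-0.78434068,  0.02493892, -0.61982881]]), 't': array([ 0.06749054, -0.20982615,  1.62506939])}
top {'K': array([[411.27204939,   0.        ,
[... 171 characters left out ...]
1693422e-02],
       [-9.80414343e-01,  9.19816315e-04, -1.96943825e-01],
       [ 1.96897106e-01, -1.76970599e-02, -9.80264425e-01]]), 't': array([-0.09111375,  0.55292764,  0.9159792 ])}
{'K': array([[305.75864225,   0.        , 252.54399145],
       [  0.        , 305.75864225, 188.79932268],
       [  0.        ,   0.        ,   1.        ]]), 'mount': array([[-3.69059397e-04, -9.58395529e-01, -2.85443294e-01,
         7.14574080e-02],
       [ 9.99999626e-01, -5.76806439e-04,  6.43733649e-04,
         4.63614654e-04],
       [-7.81596981e-04, -2.85442949e-01,  9.58395384e-01,
        -1.42525125e-01],
       [ 0.00000000e+00,  0.00000000e+00,  0.00000000e+00,
         1.00000000e+00]])}
```

View pics/scene0.png

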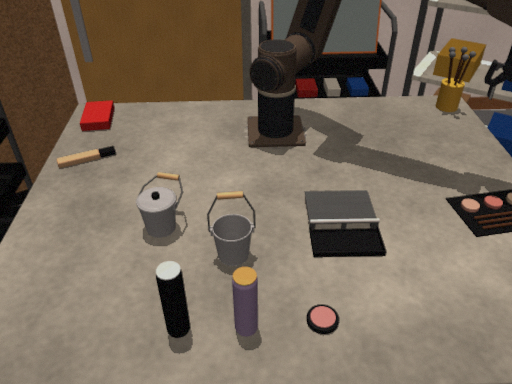

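View pics/top0.png

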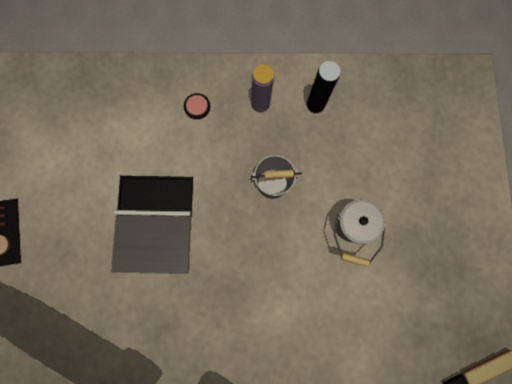

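The scene view shows the open pail at (233,240) with its grip at (230,195), the lidded pail at (158,212), and the stand at (343,222). The top view shows the open pail at (274,176), its grip at (279,174), the lidded pail at (362,221), and the stand with its bar along row 213, columns 115–190.

```bash
cat > h.py <<'E'
import cv2,numpy as np
from plant import *
def ray(n,uv):
    c=camera_info(n);R,t=np.array(c["R"]),np.array(c["t"])
    o=-R.T@t; d=R.T@np.linalg.inv(c["K"])@np.r_[uv,1.]
    return o,d/np.linalg.norm(d)
def onplane(n,uv,z):
    o,d=ray(n,uv); return o+d*(z-o[2])/d[2]
def tri(rs):
    A=sum(np.eye(3)-np.outer(d,d) for o,d in rs);b=sum((np.eye(3)-np.outer(d,d))@o for o,d in rs)
    return np.linalg.solve(A,b)
def wood(im,box):
    x0,y0,x1,y1=box;h=cv2.cvtColor(im[y0:y1,x0:x1],cv2.COLOR_BGR2HSV)
    m=cv2.inRange(h,(8,95,110),(25,255,255))
    n,l,s,c=cv2.connectedComponentsWithStats(m); i=1+np.argmax(s[1:,4])
    r=cv2.minAreaRect(np.argwhere(l==i)[:,::-1].astype(np.float32))
    p=cv2.boxPoints(r)+[x0,y0]
    e=sorted([(np.linalg.norm(p[k]-p[(k+1)%4]),k) for k in range(4)])
    k=e[0][1];a=(p[k]+p[(k+1)%4])/2;b=(p[(k+2)%4]+p[(k+3)%4])/2
    return np.array(r[0])+[x0,y0],sorted([a,b],key=lambda q:q[0])
E
python3 - <<'E'
from h import *
S=cv2.imread("pics/scene0.png");T=cv2.imread("pics/top0.png")
cs,es=wood(S,(200,180,260,205));ct,et=wood(T,(245,150,310,200))
print(cs,es,ct,et)
g=tri([ray("scene",cs),ray("top",ct)]);print("grip",g)
for p in es: print("s end",onplane("scene",p,g[2]))
for p in et: print("t end",onplane("top",p,g[2]))
# rim ellipse in top: bright edge
roi=T[150:204,240:310];g8=cv2.cvtColor(roi,cv2.COLOR_BGR2GRAY)
# tray/shelf mask
gr=cv2.cvtColor(T,cv2.COLOR_BGR2GRAY)
m=(gr[160:290,95:210]<35).astype(np.uint8)
n,l,s,c=cv2.connectedComponentsWithStats(m);i=1+np.argmax(s[1:,4])
r=cv2.minAreaRect(np.argwhere(l==i)[:,::-1].astype(np.float32));bt=cv2.boxPoints(r)+[95,160]
print("tray",bt,[onplane("top",p,.016)[:2].round(4) for p in bt])
m=(gr[205:222,105:200]>120).astype(np.uint8)
n,l,s,c=cv2.connectedComponentsWithStats(m);i=1+np.argmax(s[1:,4])
r=cv2.minAreaRect(np.argwhere(l==i)[:,::-1].astype(np.float32));bt=cv2.boxPoints(r)+[105,205]
print("bar",bt,[onplane("top",p,.035)[:2].round(4) for p in bt])
cv2.imwrite("pics/crop0.png",np.hstack([cv2.resize(T[140:290,90:210],(480,600)),cv2.resize(T[140:215,235:315],(320,300)).repeat(1,0) if 0 else cv2.resize(T[140:240,235:285],(300,600))]))
cv2.imwrite("pics/crop1.png",cv2.resize(T[145:210,240:320],None,fx=7,fy=7,interpolation=cv2.INTER_CUBIC))
E
```

```text
[229.53103638 194.37241554] [array([216.86896706, 195.42758989]), array([242.1931057 , 193.31724167])] [278.61463928 173.67817688] [array([264.1284523 , 174.44060707]), array([293.10082626, 172.91574669])]
grip [ 0.56895459 -0.14836466  0.17947345]
s end [ 0.5714264  -0.17770069  0.17947345]
s end [ 0.56636222 -0.11974036  0.17947345]
t end [ 0.56732847 -0.11778996  0.17947345]
t end [ 0.57058642 -0.17813796  0.17947345]
tray [[117.91105652 208.98055267]
 [118.50398254 175.77685642]
 [192.10551453 177.09117126]
 [191.5125885  210.29486847]] [array([0.5216, 0.2302]), array([0.6046, 0.2336]), array([0.6012, 0.0523]), array([0.5181, 0.0517])]
bar [[105. 205.]
 [189. 205.]
 [189. 221.]
 [105. 221.]] [array([0.5282, 0.2555]), array([0.5279, 0.0556]), array([0.4894, 0.0546]), array([0.4898, 0.253 ])]
```

View pics/crop1.png

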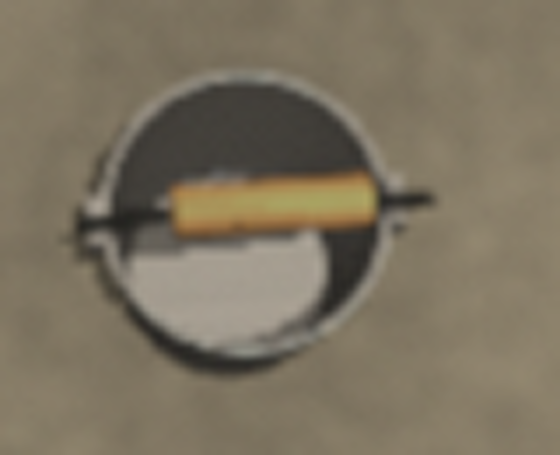

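The crop shows the rim circle centred near (246,214) in the crop, i.e. about (275.2,175.6) in the full picture. The grip spans the mouth, with the bail close to upright.

```bash
python3 - <<'E'
from h import *
S=cv2.imread("pics/scene0.png")
print("rim",onplane("top",(275.2,175.6),.095))
print("lid knob",onplane("top",(363,221),.115),"purple",onplane("top",(262,75),.13),"black",onplane("top",(329,71),.13),"disc",onplane("top",(197,106),.01))
g=cv2.cvtColor(S,cv2.COLOR_BGR2GRAY)
m=(g[212:230,300:390]>125).astype(np.uint8)
n,l,s,c=cv2.connectedComponentsWithStats(m)
for i in range(1,n):
    if s[i,4]>30:
        xs=s[i,0]+300,s[i,0]+s[i,2]+299; P=np.argwhere(l==i)
        print(xs,s[i])
        for u in (xs[0]+1,xs[1]-1):
            v=P[abs(P[:,1]+300-u)<=2][:,0].mean()+212; print(u,v,onplane("scene",(u+.0,v),.036))
m=(g[190:260,295:392]<32).astype(np.uint8)
n,l,s,c=cv2.connectedComponentsWithStats(m);i=1+np.argmax(s[1:,4])
pts=cv2.approxPolyDP(cv2.convexHull(np.argwhere(l==i)[:,::-1].astype(np.int32)),3,True)[:,0]+[295,190]
print([(tuple(p),onplane("scene",p.astype(float),.016)[:2].round(4)) for p in pts])
T=cv2.imread("pics/top0.png");g=cv2.cvtColor(T,cv2.COLOR_BGR2GRAY)
for u in (122,140,155,170,186): 
    col=g[206:220,u-1:u+2].mean(1); v=206+np.sum(np.arange(14)*np.clip(col-90,0,None))/np.clip(col-90,0,None).sum();print("bar",u,v,onplane("top",(u,v),.036)[:2])
r=g[211:216].mean(0);print(r[108:122].round(),r[184:198].round(), onplane("top",(115.,213),.036)[:2],onplane("top",(190.,213),.036)[:2])
E
```

```text
rim [ 0.58558766 -0.14742492  0.095     ]
lid knob [ 0.47805605 -0.33728794  0.115     ] purple [ 0.81640855 -0.11792153  0.13      ] black [ 0.82717817 -0.27390753  0.13      ] disc [0.79124065 0.04493287 0.01      ]
(np.int32(300), np.int32(308)) [  0   0   9  18 145]
301 220.5 [0.5063428  0.03018757 0.036     ]
307 221.6 [0.51129559 0.04522177 0.036     ]
(np.int32(310), np.int32(389)) [ 10   0  80  18 418]
311 220.0909090909091 [0.50593811 0.05632371 0.036     ]
388 220.5 [0.51658572 0.25537381 0.036     ]
[((np.int64(384), np.int64(255)), array([0.6191, 0.2221])), ((np.int64(314), np.int64(256)), array([0.6148, 0.0508])), ((np.int64(310), np.int64(227)), array([0.5106, 0.0544])), ((np.int64(376), np.int64(226)), array([0.5146, 0.2276]))]
bar 122 212.1001300390117 [0.51088772 0.21390555]
bar 140 212.4945205479452 [0.50986502 0.17127089]
bar 155 212.64639321074964 [0.50943687 0.13572273]
bar 170 213.0062111801242 [0.50850813 0.10011779]
bar 186 213.1848635235732 [0.50801008 0.06211647]
[129. 130. 131. 132. 133. 136. 145. 148. 141. 133. 131. 131. 132. 131.] [144. 144. 143. 144. 144. 124.  73.  51.  99. 124. 125. 125. 125. 126.] [0.50875665 0.23032001] [0.50843786 0.05262285]
```

```bash

python3 -m jog '{"travel":[[12,-32,2],[12,-32,2],[12,-32,2],[12,-32,2],[12,-32,2]],"dr":[[0,0,-6.25],[0,0,-6.25],[0,0,-6.25],[0,0,-6.25],[0,0,-6.25]],"jaw":[0,0,0,0,0]}' 40
python3 -m jog '{"travel":[[12,-32,0],[12,-32,0],[12,-32,0],[12,-32,0],[12,-32,0]],"dr":[[0,0,-6.25],[0,0,-6.25],[0,0,-6.25],[0,0,-6.25],[0,0,-6.25]],"jaw":[0,0,0,0,0]}'
python3 -m jog '{"travel":[[12,-32,0],[12,-32,0],[12,-32,0],[12,-32,0],[12,-32,0]],"dr":[[0,0,0],[0,0,0],[0,0,0],[0,0,0],[0,0,0]],"jaw":[0,0,0,0,0]}'
python3 -m jog '{"travel":[[12,-32,0],[12,-32,0],[12,-32,0],[12,-32,0],[12,-32,0]],"dr":[[0,0,0],[0,0,0],[0,0,0],[0,0,0],[0,0,0]],"jaw":[0,0,0,0,0]}'
python3 -m jog '{"travel":[[12,-32,0],[12,-32,0],[12,-32,0],[0,0,0],[0,0,0]],"dr":[[0,0,0],[0,0,0],[0,0,0],[0,0,0],[0,0,0]],"jaw":[0,0,0,0,0]}'
```

```text
time: 0.52
eef_pos: [0.3338, 0.4553, 0.2407]
tcp_rot: [0.465, 0.885, -0.001, -0.0]
contact_force: [0.4, 0.2, -0.0]
opening: 0.997
time: 0.93
eef_pos: [0.3938, 0.2953, 0.2409]
tcp_rot: [0.687, 0.727, -0.0, -0.0]
contact_force: [1.5, 0.3, -0.1]
opening: 1.001
time: 1.35
eef_pos: [0.4538, 0.1353, 0.241]
tcp_rot: [0.685, 0.729, -0.0, -0.0]
contact_force: [0.7, 0.0, 0.3]
opening: 0.999
time: 1.77
eef_pos: [0.5138, -0.0247, 0.2409]
tcp_rot: [0.685, 0.729, -0.0, -0.0]
contact_force: [0.4, 0.1, -0.1]
opening: 1.0
time: 2.18
eef_pos: [0.5497, -0.1204, 0.2404]
tcp_rot: [0.686, 0.728, -0.0, -0.001]
contact_force: [-0.5, -0.3, -0.1]
opening: 0.998
```

```bash

python3 -m jog '{"travel":[[11.3,-13.8,0],[11.3,-13.8,0],[0,0,-25],[0,0,-30],[0,0,-27]],"dr":[[0,-5,0],[0,-5,0],[0,0,0],[0,0,0],[0,0,0]],"jaw":[0,0,0,0,0]}'
python3 -m jog '{"travel":[[0,0,0]],"dr":[[0,0,0]],"jaw":[0]}'
python3 - <<'E'
from h import *
im=read_camera("wrist");s=read_camera("scene");cv2.imwrite("pics/w1.png",np.hstack([im[:,:,::-1][:, :384],cv2.resize(s[150:342,140:348,::-1],(416,384))]))
E
```

```text
time: 2.6
eef_pos: [0.5719, -0.1453, 0.1586]
tcp_rot: [0.682, 0.726, 0.06, 0.064]
contact_force: [0.9, 0.7, -0.0]
opening: 0.998
time: 2.68
eef_pos: [0.5679, -0.1433, 0.1522]
tcp_rot: [0.682, 0.727, 0.058, 0.057]
contact_force: [-1.0, 0.6, -1.0]
opening: 1.0
```

View pics/w1.png

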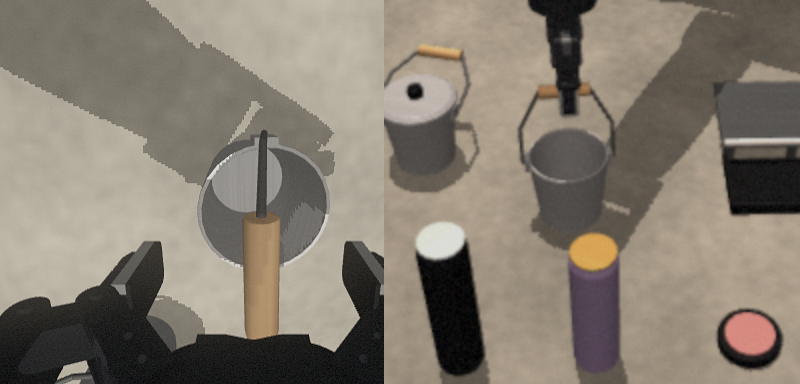

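The wrist view shows the grip (262,275) midway between the open fingers, and the scene crop shows the fingers straddling the grip's middle. Closing now.

```bash

python3 -m jog '{"travel":[[0,0,2],[0,0,2],[0,0,0],[0,0,0],[0,0,0]],"dr":[[0,0,0],[0,0,0],[0,0,0],[0,0,0],[0,0,0]],"jaw":[60,120,255,255,255]}' 40
python3 -m jog '{"travel":[[0,0,0],[0,0,0],[0,0,0],[0,0,0],[0,0,0]],"dr":[[0,0,0],[0,0,0],[0,0,0],[0,0,0],[0,0,0]],"jaw":[255,255,255,255,255]}'
```

```text
time: 3.2
eef_pos: [0.573, -0.1469, 0.1645]
tcp_rot: [0.682, 0.726, 0.06, 0.064]
contact_force: [-0.7, 0.7, -0.6]
opening: 0.299
time: 3.62
eef_pos: [0.5728, -0.1468, 0.1641]
tcp_rot: [0.682, 0.726, 0.06, 0.064]
contact_force: [-1.2, 1.0, 5.1]
opening: 0.17
```

```bash

python3 -m jog '{"travel":[[0,0,4],[0,0,12],[0,0,16],[0,0,18],[0,0,12]],"dr":[[0,0,0],[0,0,0],[0,0,0],[0,0,0],[0,0,0]],"jaw":[255,255,255,255,255]}'
python3 -m jog '{"travel":[[0,0,8],[0,0,0],[0,0,0],[0,0,0],[0,0,0]],"dr":[[0,2,0],[0,2,0],[0,2,0],[0,2,0],[0,2,0]],"jaw":[255,255,255,255,255]}'
python3 -m jog '{"travel":[[-3,8,0],[-8,20,0],[-10,24,0],[-12,29,0],[-12,29,0]],"dr":[[0,0,0],[0,0,-1],[0,0,-1],[0,0,-1],[0,0,-1]],"jaw":[255,255,255,255,255]}'
python3 -m jog '{"travel":[[-12,29,0],[-12,29,0],[-12,29,0],[-12,29,0],[-10,24,0]],"dr":[[0,0,0],[0,0,-0.6],[0,0,0],[0,0,0],[0,0,0]],"jaw":[255,255,255,255,255]}'
python3 -m jog '{"travel":[[-8,20,0],[-5,12,0],[-3,7,0],[0,0,0],[0,0,0]],"dr":[[0,0,0],[0,0,0],[0,0,0],[0,0,0],[0,0,0]],"jaw":[255,255,255,255,255]}'
python3 -m jog '{"travel":[[0,0,0],[0,0,0],[0,0,0],[0,0,0],[0,0,0]],"dr":[[0,0,0],[0,0,0],[0,0,0],[0,0,0],[0,0,0]],"jaw":[255,255,255,255,255]}'
python3 - <<'E'
from h import *
t=read_camera("top");s=read_camera("scene");cv2.imwrite("pics/top1.png",t[:,:,::-1]);cv2.imwrite("pics/scene1.png",s[:,:,::-1])
cv2.imwrite("pics/c1.png",np.hstack([cv2.resize(t[150:290,90:230,::-1],(400,400)),cv2.resize(s[120:270,270:420,::-1],(400,400))]))
E
```

```text
time: 4.03
eef_pos: [0.5721, -0.1466, 0.226]
tcp_rot: [0.682, 0.726, 0.06, 0.063]
contact_force: [0.1, -0.4, -3.1]
opening: 0.167
time: 4.45
eef_pos: [0.572, -0.1465, 0.2328]
tcp_rot: [0.685, 0.729, -0.001, -0.001]
contact_force: [0.3, -0.3, -4.1]
opening: 0.164
time: 4.87
eef_pos: [0.5262, -0.0353, 0.2327]
tcp_rot: [0.711, 0.704, 0.0, -0.0]
contact_force: [0.5, 2.1, -4.4]
opening: 0.167
time: 5.28
eef_pos: [0.4675, 0.1056, 0.2329]
tcp_rot: [0.713, 0.701, 0.001, -0.001]
contact_force: [1.0, 1.2, -3.7]
opening: 0.168
time: 5.7
eef_pos: [0.4532, 0.1423, 0.2332]
tcp_rot: [0.713, 0.701, 0.0, 0.0]
contact_force: [-0.3, -0.5, -4.4]
opening: 0.169
time: 6.12
eef_pos: [0.4537, 0.1419, 0.2333]
tcp_rot: [0.714, 0.7, -0.0, -0.0]
contact_force: [0.2, -0.8, -3.6]
opening: 0.168
```

View pics/c1.png

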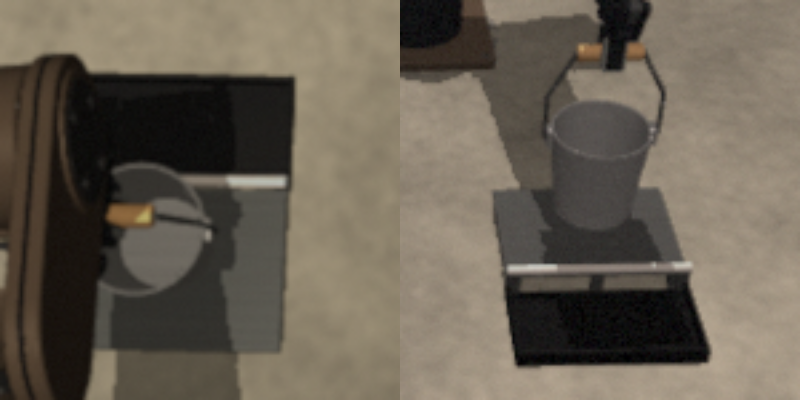

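The pail hangs upright above the shelf, with the rim ellipse in the top view near (139,230) and the ears in the scene view near (475.5,170)/(515,170) mapped from the crop.

```bash
python3 - <<'E'
from h import *
t=onplane("top",(139,230.5),.164);print("rim top",t)
# scene ears (crop px*150/400 + offset)
a=np.array([548,132])*.375+[270,120];b=np.array([655,135])*.375+[270,120]
print(onplane("scene",a,.157),onplane("scene",b,.157),tri([ray("scene",(a+b)/2),ray("top",(139,230.5))]))
Y=np.deg2rad(-1.09);d=t[:2]-[.510,.141];print("stand frame",d@[np.cos(Y),np.sin(Y)],d@[-np.sin(Y),np.cos(Y)])
E
```

```text
rim top [0.45306966 0.13903012 0.164     ]
[0.46879595 0.469929   0.157     ] [0.47832408 0.56812209 0.157     ] [0.52235141 0.29062944 0.19817726]
stand frame -0.05688256284602949 -0.0030525044613896506
```

```bash

python3 -m jog '{"travel":[[-3,1,0],[-3,1,-8],[0,0,-12],[0,0,-10],[0,0,-6]],"dr":[[0,0,0],[0,0,0],[0,0,0],[0,0,0],[0,0,0]],"jaw":[255,255,255,255,255]}'
python3 -m jog '{"travel":[[0,0,-3],[0,0,-2],[0,0,-1],[0,0,0],[0,0,0]],"dr":[[0,0,0],[0,0,0],[0,0,0],[0,0,0],[0,0,0]],"jaw":[255,255,255,255,255]}'
python3 -m jog '{"travel":[[0,0,-2],[0,0,0],[0,0,-1],[0,0,0],[0,0,0]],"dr":[[0,0,0],[0,0,0],[0,0,0],[0,0,0],[0,0,0]],"jaw":[255,255,255,255,255]}'
```

```text
time: 6.63
eef_pos: [0.446, 0.1443, 0.1946]
tcp_rot: [0.713, 0.701, -0.001, -0.001]
contact_force: [-0.0, -0.2, -3.4]
opening: 0.165
time: 7.05
eef_pos: [0.4478, 0.1444, 0.1918]
tcp_rot: [0.713, 0.701, 0.0, 0.0]
contact_force: [-0.1, 0.2, -3.1]
opening: 0.174
time: 7.47
eef_pos: [0.4483, 0.1447, 0.1898]
tcp_rot: [0.713, 0.701, 0.001, 0.001]
contact_force: [-1.4, 0.7, 4.6]
opening: 0.172
```

```bash

python3 -m jog '{"travel":[[0,0,0.7],[0,0,0],[0,0,0],[0,0,0]],"dr":[[0,0,0],[0,0,0],[0,0,0],[0,0,0]],"jaw":[255,255,255,255]}'
python3 - <<'E'
from h import *
t=read_camera("top");s=read_camera("scene");cv2.imwrite("pics/top2.png",t[:,:,::-1]);cv2.imwrite("pics/scene2.png",s[:,:,::-1])
cv2.imwrite("pics/c2.png",np.hstack([cv2.resize(t[170:290,90:210,::-1],(400,400)),cv2.resize(s[140:260,290:410,::-1],(400,400))]))
# reach check: does the IK matter? print joints
print(get_state()["qpos"].round(3))
E
```

```text
time: 7.8
eef_pos: [0.448, 0.1445, 0.1898]
tcp_rot: [0.713, 0.701, 0.001, 0.0]
contact_force: [-0.4, 1.2, 4.3]
opening: 0.17
[ 0.096 -0.138  2.105  0.     1.173  0.114]
```

View pics/c2.png

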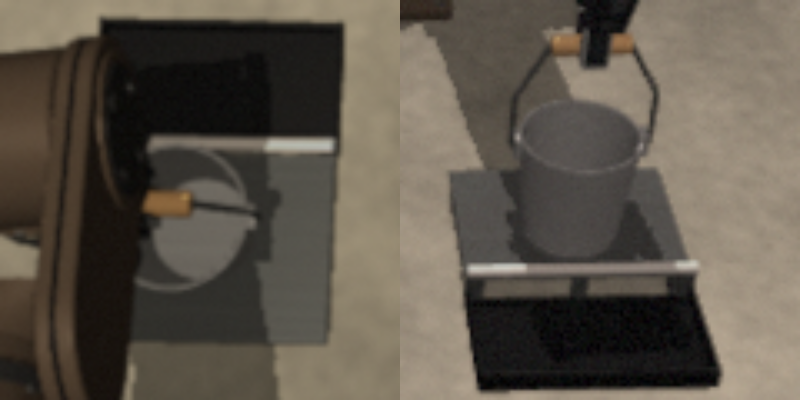

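The pail stands upright on the shelf just behind the bar, with the rim circle centre at about (142,235) in the top view. Next I'll work out the tipping path in the stand's x–z plane.

```bash
cat > plan.py <<'E'
import numpy as np
def pivot(th,w):
    t=np.deg2rad(th); u=np.array([.105,.994]);n=np.array([.994,-.105])
    bar=np.array([38,0])+w*u+5*n           # bar centre in pail frame
    d=np.array([0,88])-bar
    R=np.array([[np.cos(t),np.sin(t)],[-np.sin(t),np.cos(t)]])
    return R@d+[0,33], R@(np.array([48,95])-bar)+[0,33], R@(-bar)+[0,33]
def tcp(p,b): b=np.deg2rad(b); return p+78*np.array([np.sin(b),np.cos(b)])
E
python3 - <<'E'
from h import *; from plan import *
Y=np.deg2rad(-1.09);ex=np.array([np.cos(Y),np.sin(Y)]);ey=np.array([-ex[1],ex[0]])
for uv,z in(((141.9,235.1),.119),):
    d=onplane("top",uv,z)[:2]-[.510,.141];print("pail",d@ex,d@ey)
d=get_state()["eef_pos"][:2]-[.510,.141];print("tcp",d@ex,d@ey)
print("A"); x0=-61
for b in range(0,61,6): print(b,(tcp(np.array([x0,112.]),b)).round(1))
print("C")
for th in range(0,112,6):
    p,r,b=pivot(th,10+th*5/106); print(th,p.round(1),"rim",r.round(1),"bot",b.round(1),"tcp",tcp(p,54).round(1))
E
```

```text
pail -0.06201536016798756 0.001580405560554188
tcp -0.06205434860454344 0.002322675089192468
A
0 [-61. 190.]
6 [-52.8 189.6]
12 [-44.8 188.3]
18 [-36.9 186.2]
24 [-29.3 183.3]
30 [-22.  179.5]
36 [-15.2 175.1]
42 [ -8.8 170. ]
48 [ -3.  164.2]
54 [  2.1 157.8]
60 [  6.5 151. ]
C
0 [-44.  111.6] rim [  4.  118.6] bot [-44.   23.6] tcp [ 19.1 157.4]
6 [-35.6 115.5] rim [ 12.8 117.4] bot [-44.8  28. ] tcp [ 27.5 161.3]
12 [-26.9 118.5] rim [ 21.5 115.3] bot [-45.2  32.4] tcp [ 36.2 164.3]
18 [-17.9 120.6] rim [ 29.9 112.4] bot [-45.1  36.9] tcp [ 45.2 166.4]
24 [ -8.8 121.7] rim [ 37.9 108.6] bot [-44.6  41.3] tcp [ 54.3 167.6]
30 [  0.3 121.9] rim [ 45.4 104. ] bot [-43.7  45.7] tcp [ 63.4 167.8]
36 [  9.4 121.2] rim [52.4 98.6] bot [-42.3  50. ] tcp [ 72.5 167. ]
42 [ 18.4 119.5] rim [58.8 92.6] bot [-40.5  54.1] tcp [ 81.5 165.4]
48 [ 27.1 117. ] rim [64.4 86. ] bot [-38.3  58.1] tcp [ 90.2 162.8]
54 [ 35.5 113.5] rim [69.4 78.8] bot [-35.7  61.8] tcp [ 98.6 159.4]
60 [ 43.5 109.3] rim [73.5 71.2] bot [-32.7  65.3] tcp [106.6 155.1]
66 [ 50.9 104.2] rim [76.8 63.2] bot [-29.5  68.4] tcp [114.  150.1]
72 [57.8 98.4] rim [79.3 55. ] bot [-25.9  71.3] tcp [120.9 144.3]
78 [64.1 92. ] rim [80.9 46.5] bot [-22.   73.7] tcp [127.2 137.9]
84 [69.6 85. ] rim [81.6 38. ] bot [-17.9  75.8] tcp [132.7 130.8]
90 [74.4 77.5] rim [81.4 29.5] bot [-13.6  77.5] tcp [137.5 123.3]
96 [78.3 69.5] rim [80.3 21. ] bot [-9.2 78.7] tcp [141.4 115.4]
102 [81.4 61.2] rim [78.3 12.8] bot [-4.6 79.5] tcp [144.6 107.1]
108 [83.7 52.7] rim [75.5  4.8] bot [-0.  79.8] tcp [146.8  98.5]
```

```bash

python3 -m jog '{"travel":[[8.2,-0.2,-0.4],[8,-0.2,-1.3],[7.9,-0.1,-2.1],[7.6,-0.1,-2.9],[7.3,-0.1,-3.8]],"dr":[[0.1,6,0],[0.1,6,0],[0.1,6,0],[0.1,6,0],[0.1,6,0]],"jaw":[255,255,255,255,255]}' 60
python3 -m jog '{"travel":[[6.8,-0.1,-4.4],[6.4,-0.1,-5.1],[5.8,-0.1,-5.8],[5.1,-0.1,-6.4],[0,0,0]],"dr":[[0.1,6,0],[0.1,6,0],[0.1,6,0],[0.1,6,0],[0,0,0]],"jaw":[255,255,255,255,255]}'
python3 -m jog '{"travel":[[4,-0.1,0],[4,-0.1,0],[4,-0.1,0],[0,0,0],[0,0,0]],"dr":[[0,0,0],[0,0,0],[0,0,0],[0,0,0],[0,0,0]],"jaw":[255,255,255,255,255]}'
python3 - <<'E'
from h import *
t=read_camera("top");s=read_camera("scene")
cv2.imwrite("pics/c3.png",np.hstack([cv2.resize(t[170:290,90:210,::-1],(400,400)),cv2.resize(s[140:260,290:410,::-1],(400,400))]))
E
```

```text
time: 8.32
eef_pos: [0.4874, 0.1437, 0.1795]
tcp_rot: [0.689, 0.676, -0.183, -0.186]
contact_force: [1.0, 1.8, 4.1]
opening: 0.162
time: 8.73
eef_pos: [0.5101, 0.1424, 0.1514]
tcp_rot: [0.634, 0.621, -0.323, -0.328]
contact_force: [0.8, -0.3, 2.4]
opening: 0.164
time: 9.15
eef_pos: [0.5227, 0.1429, 0.1573]
tcp_rot: [0.636, 0.625, -0.318, -0.322]
contact_force: [0.7, -0.4, -4.1]
opening: 0.165
```

View pics/c3.png

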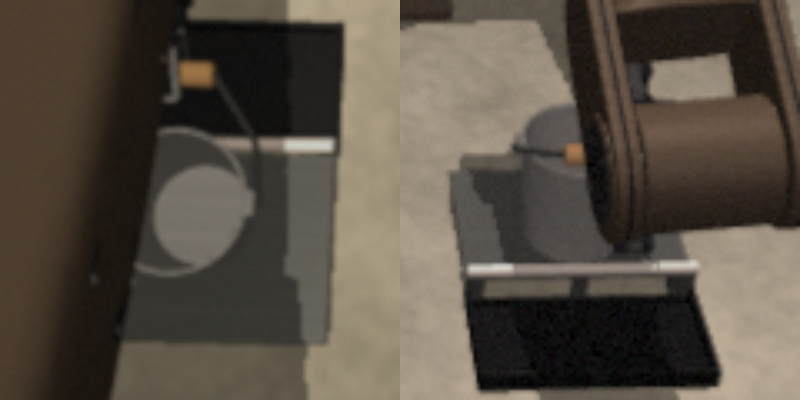

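The pail still stands on the shelf with the bail swung forward over the tray (grip at crop (197,73)). Now I'll draw it up to the bar and tip.

```bash

python3 -m jog '{"travel":[[3,0,0],[3.4,-0.1,0],[4.2,-0.1,2],[4.2,-0.1,2],[4.4,-0.1,1.5]],"dr":[[0,0,0],[0,0,0],[0,0,0],[0,0,0],[0,0,0]],"jaw":[255,255,255,255,255]}'
python3 -m jog '{"travel":[[4.4,-0.1,1.5],[4.5,-0.1,1],[4.5,-0.1,1],[4.6,-0.1,0.6],[4.6,-0.1,0.6]],"dr":[[0,0,0],[0,0,0],[0,0,0],[0,0,0],[0,0,0]],"jaw":[255,255,255,255,255]}'
python3 -m jog '{"travel":[[4.6,-0.1,0.1],[4.6,-0.1,0.1],[0,0,0],[0,0,0]],"dr":[[0,0,0],[0,0,0],[0,0,0],[0,0,0]],"jaw":[255,255,255,255]}'
python3 - <<'E'
from h import *
t=read_camera("top");s=read_camera("scene")
cv2.imwrite("pics/c4.png",np.hstack([cv2.resize(t[170:290,90:210,::-1],(400,400)),cv2.resize(s[140:260,290:410,::-1],(400,400))]))
E
```

```text
time: 9.67
eef_pos: [0.5423, 0.1425, 0.1626]
tcp_rot: [0.636, 0.624, -0.319, -0.323]
contact_force: [-0.7, -0.1, -2.5]
opening: 0.162
time: 10.08
eef_pos: [0.5647, 0.142, 0.167]
tcp_rot: [0.636, 0.624, -0.319, -0.324]
contact_force: [-1.0, -0.7, -4.1]
opening: 0.161
time: 10.42
eef_pos: [0.5737, 0.1418, 0.1672]
tcp_rot: [0.636, 0.624, -0.319, -0.324]
contact_force: [-0.3, -0.3, -3.6]
opening: 0.164
```

View pics/c4.png

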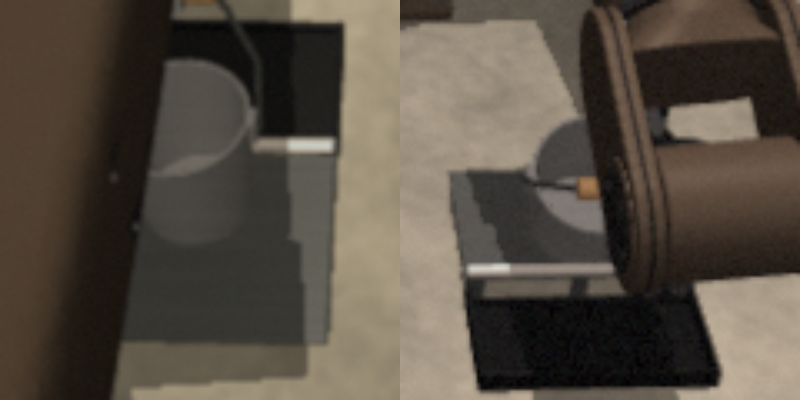

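The pail is tipping as planned: its rim has come over the bar, its bottom is off the shelf, and its tilt is about 30°. Continuing.

```bash

python3 -m jog '{"travel":[[4.6,-0.1,-0.4],[4.6,-0.1,-0.4],[4.5,-0.1,-0.8],[4.5,-0.1,-0.8],[4.3,-0.1,-1.3]],"dr":[[0,0,0],[0,0,0],[0,0,0],[0,0,0],[0,0,0]],"jaw":[255,255,255,255,255]}'
python3 -m jog '{"travel":[[4.3,-0.1,-1.3],[4.2,-0.1,-1.7],[4.2,-0.1,-1.7],[4,-0.1,-2.1],[4,-0.1,-2.1]],"dr":[[0,0,0],[0,0,0],[0,0,0],[0,0,0],[0,0,0]],"jaw":[255,255,255,255,255]}'
python3 -m jog '{"travel":[[3.7,-0.1,-2.5],[3.7,-0.1,-2.5],[3.5,-0.1,-2.9],[3.5,-0.1,-2.9],[3.1,0,-3.2]],"dr":[[0,0,0],[0,0,0],[0,0,0],[0,0,0],[0,0,0]],"jaw":[255,255,255,255,255]}'
python3 -m jog '{"travel":[[3.1,0,-3.2],[2.7,0,-3.5],[2.7,0,-3.5],[0,0,0],[0,0,0]],"dr":[[0,0,0],[0,0,0],[0,0,0],[0,0,0],[0,0,0]],"jaw":[255,255,255,255,255]}'
python3 - <<'E'
from h import *
t=read_camera("top");s=read_camera("scene")
cv2.imwrite("pics/c5.png",np.hstack([cv2.resize(t[170:290,90:210,::-1],(400,400)),cv2.resize(s[140:260,290:410,::-1],(400,400))]))
E
```

```text
time: 10.93
eef_pos: [0.5965, 0.1413, 0.1635]
tcp_rot: [0.636, 0.624, -0.319, -0.324]
contact_force: [-0.9, 0.3, -3.5]
opening: 0.164
time: 11.35
eef_pos: [0.6171, 0.1408, 0.1545]
tcp_rot: [0.636, 0.624, -0.319, -0.324]
contact_force: [-1.5, -0.3, -3.1]
opening: 0.162
time: 11.77
eef_pos: [0.6347, 0.1404, 0.1406]
tcp_rot: [0.636, 0.624, -0.319, -0.323]
contact_force: [-0.6, -0.4, -2.1]
opening: 0.162
time: 12.18
eef_pos: [0.6428, 0.1404, 0.1301]
tcp_rot: [0.636, 0.624, -0.319, -0.323]
contact_force: [-0.4, 0.2, -2.4]
opening: 0.159
```

View pics/c5.png

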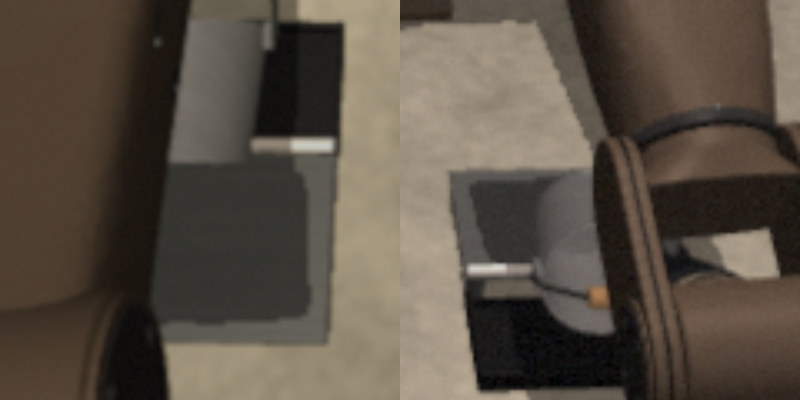

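The pail lies almost level across the bar, with its mouth over the tray (bottom edge just behind the bar). I'll lower the rim into the tray, holding it back slightly for margin.

```bash

python3 -m jog '{"travel":[[1.5,0,-3.7],[1.5,0,-3.7],[1,0,-4],[1,0,-4],[0.5,0,-4]],"dr":[[0,0,0],[0,0,0],[0,0,0],[0,0,0],[0,0,0]],"jaw":[255,255,255,255,255]}'
python3 -m jog '{"travel":[[0.5,0,-4],[0,0,-3],[0,0,-2],[0,0,-2],[0,0,0]],"dr":[[0,0,0],[0,0,0],[0,0,0],[0,0,0],[0,0,0]],"jaw":[255,255,255,255,255]}'
python3 -m jog '{"travel":[[0,0,-2],[0,0,-2],[0,0,0],[0,0,0]],"dr":[[0,0,0],[0,0,0],[0,0,0],[0,0,0]],"jaw":[255,255,255,255]}'
```

```text
time: 12.7
eef_pos: [0.649, 0.1404, 0.111]
tcp_rot: [0.636, 0.625, -0.318, -0.323]
contact_force: [4.3, 0.1, 0.7]
opening: 0.16
time: 13.12
eef_pos: [0.6487, 0.1405, 0.0993]
tcp_rot: [0.636, 0.624, -0.319, -0.324]
contact_force: [4.7, 0.1, -0.6]
opening: 0.162
time: 13.45
eef_pos: [0.6487, 0.1405, 0.0956]
tcp_rot: [0.636, 0.624, -0.319, -0.323]
contact_force: [3.8, 0.4, -1.5]
opening: 0.163
```

```bash

python3 -m jog '{"travel":[[0.5,0,-1],[0.5,0,-1],[0,0,0],[0,0,0],[0,0,0]],"dr":[[0,0,0],[0,0,0],[0,0,0],[0,0,0],[0,0,0]],"jaw":[255,255,255,255,255]}'
python3 -m jog '{"travel":[[0,0,0],[0,0,0],[0,0,0],[0,0,0],[0,0,0]],"dr":[[0,0,0],[0,0,0],[0,0,0],[0,0,0],[0,0,0]],"jaw":[190,170,150,120,100]}'
python3 -m jog '{"travel":[[0,0,0],[0,0,0],[0,0,0],[0,0,0],[0,0,0]],"dr":[[0,0,0],[0,0,0],[0,0,0],[0,0,0],[0,0,0]],"jaw":[60,30,0,0,0]}'
python3 - <<'E'
from h import *
w=read_camera("wrist");s=read_camera("scene")
cv2.imwrite("pics/c6.png",np.hstack([cv2.resize(w[:,:,::-1],(400,300)),cv2.resize(s[140:260,270:430,::-1],(400,300))]))
E
```

```text
time: 13.87
eef_pos: [0.6494, 0.1405, 0.0937]
tcp_rot: [0.635, 0.624, -0.319, -0.324]
contact_force: [1.1, 0.1, -2.4]
opening: 0.16
time: 14.28
eef_pos: [0.6496, 0.1405, 0.0942]
tcp_rot: [0.636, 0.624, -0.319, -0.324]
contact_force: [0.1, 0.0, -1.1]
opening: 0.605
time: 14.7
eef_pos: [0.6497, 0.1405, 0.0941]
tcp_rot: [0.636, 0.624, -0.319, -0.324]
contact_force: [-0.3, 0.7, 0.2]
opening: 0.995
```

View pics/c6.png

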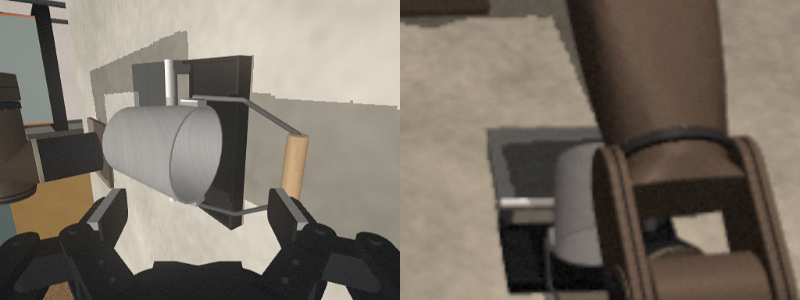

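Released: the wrist view shows the pail lying over the bar with its mouth down in the tray. The bail has dropped so the grip (297,165) lies near the lower finger. I'll back out slowly along the tool axis.

```bash

python3 -m jog '{"travel":[[4,-0.1,3],[6.5,-0.1,4.7],[8,-0.2,5.8],[8,-0.2,5.8],[8,-0.2,5.8]],"dr":[[0,0,0],[0,0,0],[0,0,0],[0,0,0],[0,0,0]],"jaw":[0,0,0,0,0]}'
python3 -m jog '{"travel":[[12,-0.2,8.7],[12,-0.2,8.7],[12,0,9],[5,0,25],[0,0,30]],"dr":[[0,0,0],[0,0,0],[0,0,0],[0,0,0],[0,0,0]],"jaw":[0,0,0,0,0]}'
python3 -m jog '{"travel":[[0,-20,30],[0,-35,20],[0,-35,10],[0,-35,0],[0,-35,0]],"dr":[[0,-6,0],[0,-6,0],[0,-6,0],[0,-6,0],[0,-6,0]],"jaw":[0,0,0,0,0]}'
python3 -m jog '{"travel":[[0,-35,0],[0,-35,0],[0,-20,0],[0,0,0],[0,0,0]],"dr":[[0,-6,0],[0,-6,0],[0,-6,0],[0,0,0],[0,0,0]],"jaw":[0,0,0,0,0]}'
python3 - <<'E'
from h import *
t=read_camera("top");s=read_camera("scene")
cv2.imwrite("pics/top9.png",t[:,:,::-1]);cv2.imwrite("pics/scene9.png",s[:,:,::-1])
cv2.imwrite("pics/c7.png",np.hstack([cv2.resize(t[150:290,90:230,::-1],(400,400)),cv2.resize(s[140:270,280:410,::-1],(400,400))]))
a=cv2.imread("pics/top0.png");b=t[:,:,::-1]
print("lidded diff top",np.abs(a[195:270,320:390].astype(int)-b[195:270,320:390]).mean(),"scene",np.abs(cv2.imread("pics/scene0.png")[170:240,130:185].astype(int)-s[170:240,130:185,::-1]).mean())
E
```

```text
time: 15.22
eef_pos: [0.6852, 0.1396, 0.1201]
tcp_rot: [0.636, 0.624, -0.318, -0.323]
contact_force: [0.0, 0.2, 0.1]
opening: 1.001
time: 15.63
eef_pos: [0.7254, 0.1389, 0.198]
tcp_rot: [0.635, 0.623, -0.32, -0.325]
contact_force: [0.1, -0.0, -0.6]
opening: 0.997
time: 16.05
eef_pos: [0.7266, -0.0224, 0.2645]
tcp_rot: [0.697, 0.688, -0.14, -0.147]
contact_force: [1.3, 1.2, -0.4]
opening: 0.999
time: 16.47
eef_pos: [0.7247, -0.1123, 0.2623]
tcp_rot: [0.711, 0.701, -0.032, -0.041]
contact_force: [-0.6, -0.5, 0.3]
opening: 0.998
lidded diff top 20.682984126984127 scene 6.924502164502164
```

View pics/c7.png

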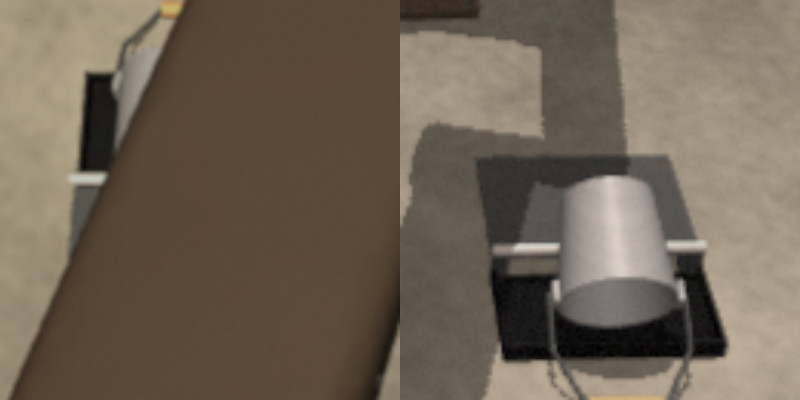

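The scene view shows the pail resting over the bar, mouth down in the tray, with the bail hanging forward. The lowest rim point is at full-picture (350.5,246.3). I'll check the tilt from that, and compare the lidded pail, whose lighting is changed by the arm's shadow.

```bash
python3 - <<'E'
from h import *; from plan import *
from scipy.optimize import brentq
Y=np.deg2rad(-1.09);ex=np.array([np.cos(Y),np.sin(Y)]);ey=np.array([-ex[1],ex[0]])
r=onplane("scene",(350.5,246.3),.005)[:2]-[.510,.141];rx=r@ex*1000;print("rim x,y mm",rx,r@ey*1000)
for x in (rx-6,rx,rx+6):
    f=lambda th:(lambda w:pivot(th,w)[1][1]-5)(brentq(lambda w:pivot(th,w)[1][0]-x,-40,90))
    try:
        th=brentq(f,96,140);w=brentq(lambda w:pivot(th,w)[1][0]-x,-40,90);print(x,"tilt",th,"w",w,"bottom",pivot(th,w)[2])
    except ValueError as e: print(x,e,f(96),f(140))
# lidded pail shift: black knob in scene view
for n in(0,9):
    g=cv2.imread(f"pics/scene{n}.png")[185:205,145:168].max(2);m=g<45;p=np.argwhere(m);print("knob scene",n,p.mean(0)+[185,145],m.sum())
    h=cv2.imread(f"pics/scene{n}.png");print("lid grip",wood(h,(145,165,190,190))[0])
s=get_state();print(s["time"],s["contact_force"])
s1=read_camera("scene");print("pail still:",np.abs(cv2.imread("pics/scene9.png")[190:275,320:380].astype(int)-s1[190:275,320:380,::-1]).mean())
E
```

```text
rim x,y mm 64.73691762432405 9.942005571703369
58.73691762432405 tilt 113.89308071451603 w 30.664783145718367 bottom [-8.68035914 87.36449959]
64.73691762432405 tilt 111.45108846295908 w 25.18371339441744 bottom [-6.12851413 84.41719324]
70.73691762432405 tilt 109.35829757305503 w 19.62370830687457 bottom [-2.98140134 81.77635997]
knob scene 0 [195.325 155.025] 40
lid grip [167.41999817 175.56000042]
knob scene 9 [195.325 155.025] 40
lid grip [167.45384789 175.86923218]
16.5667 [-0.06851867 -0.09364844 -0.3952286 ]
pail still: 2.367516339869281
```

All the checks are within limits, so I'm handing in.

```bash
python3 -c "
from plant import *
print(sign_off())"
```

```text
the job is handed in; nothing more can be done
None
```

The job is handed in, at about 17 s of the 54 s allowed. I lifted the open pail by its bail and stood it upright on the shelf about 62 mm behind the bar. I then swung the bail forward, tipped the pail over the bar, released it and moved the arm well clear.

**Last checks:**
- **Pail position:** from the scene picture the rim is down in the tray about 65 mm in front of the bar. That gives an estimated tilt of about 111° (109–114° allowing for pixel error), with the bottom centre about 84 mm high and about 6 mm behind the bar. It sits about 10 mm off the stand's middle sideways.
- **Stillness and contact:** repeat pictures showed no motion beyond image noise, and the wrist force was about zero with the gripper open and away.
- **Lidded pail:** its knob is at the same pixel as at the start and its bail grip is within 0.3 px, so it has not moved.

**Checks that disagreed:**
- **Whole-region comparison:** comparing the lidded pail's area before and after gave large differences, 20.7 in the top view and 6.9 in the scene view. I put this down to the arm and its shadow. I used the scene knob and grip positions as the evidence.
- **Top view:** the arm hid most of the pail from above at the end, so the final pose rests on the scene camera alone.
- **Forward/back position before placing:** a scene-view check failed because I read the crop pixels wrongly. A rough hand correction put the pail about 10–15 mm further forward than the top view, so I set it 6 mm further back. The later pictures showed it standing upright behind the bar.

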